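# Stack battery module cases in the squaring nest and press the treadle

## Robot

A 7-joint arm with a two-finger parallel gripper is mounted at the origin on the work surface. World frame = base frame: x ahead of the robot, y to its left, z up, the work surface at z = 0. Lengths are in m, angles in rad, forces in N, time in s.
With the tool pointing down it reaches from about 0.4 to 0.85 m from the base axis. Payload 4.5 kg.
Tool frame: the origin (TCP) lies between the finger pads; the fingertips stand 11 mm ahead of it and the grasp point (between the pads) lies 8 mm behind it (r.nose_length is the distance from the TCP to the fingertips, in m); z points along the fingers, y is the line along which they close (so a half turn about z gives the same grasp; the last joint's range is limited). The gripper opens to 88 mm and grips with 3 to 60 N. Pads are 18 mm wide; open, the fingers measure 123 mm over their backs; the gripper's body (75 mm by 187 mm) begins 45 mm behind the grasp point.
Start: joints at [-1.091, 0.689, -0.195, 1.565, 0.157, 0.902, -0.215], TCP at [0.269, 0.564, 0.25] pointing down, gripper open.
Joint ranges: [-3.01, 3.01], [-0.46, 2.08], [-1.47, 1.51], [0.13, 2.56], [-1, 4.14], [0.04, 2.09], [-2.66, 2.66]. Speed limits (rad/s): [2.57, 2.57, 3.14, 3.14, 3.14, 3.14, 3.14].

## Interface

Orientations are given as a unit quaternion [x, y, z, w].
In Python, from plant import get_state, snapshot, camera_model, r gives the robot as it stands.
- The arm moves only by the shell command python3 -m inch 'ROWS' [FORCE]. ROWS is text: rows parted by semicolons, each of 7 numbers parted by spaces: the opening, from -1 (shut) to 1 (fully open), then the shift along the tool's x, y, z in m, then the turn, a rotation vector about the tool's x, y, z in rad. A call has 1 to 20 rows; each row shifts and turns the commanded pose from where the row before left it, along the tool's axes as they then stand; what a row does not reach is not made up. A row lasts 1/12 s, in which the tool goes at most 41.7 mm and 7.16 degrees, less where a joint would pass 70% of its speed; a pose out of reach is approached as far as the arm can. A call is refused whole if a number of a shift passes 0.0417 or a number of a turn 0.125, either way. A call with a gripper value outside its range is refused whole. The fingers move at their own pace and stop on an object; FORCE is the grip in N (left out, the last holds). Time passes only in rows, so rows that do not move let the fingers close. It gives the time, the measured TCP pose, the force, the opening and the grip force at its end, in the units of the state.
- get_state(): the state, without advancing time (a new reading comes with each control period).
- snapshot(name): name is "scene" or "side" or "wrist"; returns (picture, depth): 384x512x3 uint8, red, green, blue; 384x512 float32, m along the optical axis (not along the pixel's ray), 0 where there is no reading.
- camera_model(name): a dict with "intrinsics" (3x3 intrinsics, pixels), "view" (4x4, takes a point from world to camera coordinates). Camera axes: x right, y down, z forward; pixel columns grow to the right and rows downward; lengths in m; the calibration is good to about 2 mm. A picture is of the moment at which its call begins: read the wrist's pose just before it. camera_model takes no time and is no camera call; for the wrist camera it gives the pose at the moment of the call.
- r.finish_job(): hands the job in; it is judged then, once.
The state is a dict: "clock": time; "q": joint angles; "qd": joint speeds; "joint_torque": joint torques, N m; "tool_pos": TCP position; "eef_rot": TCP orientation; "contact_force": force on the tool from outside, world axes, zero at the start; "moment": the same for the moment, N m; "opening": opening from 0.0 (shut) to 1.0 (fully open); "finger_force": force on a finger pad.
Only numpy, scipy, OpenCV 4.12 (cv2) and the standard library are available. Lean on these libraries where they do the work, as an engineer would, in place of code of your own. Each camera call takes 0.05 s, during which the arm holds its last target. There are 200 camera calls.

## Task

Build up the column of closed battery module cases in the squaring nest: set the thick case squarely on the case already standing there, then the thin case squarely on top of that, each set down gently, lengthways between fence and pusher, and let go. Then press the treadle right down to its stop with the gripper and hold it there for about a second, so that the pusher squares the whole column up against the fence, and let the treadle come all the way up again. Leave the bin, the screwdriver and the wrench where they are.

Things in the scene. Friction and masses are not known exactly. Their poses are not given: they have to be found in the camera images.
- nest: squaring nest fixed to the bench: aluminium base plate 130 (x) by 270 mm (y -165 to +105), 12 mm thick. Cases stand on its top (z = 12), lengthways along y, in the 160 mm space between a fence (y = +80) and a pusher (y = -80); both x sides open. A block 58 mm high stands behind the pusher (y -160 to -105). Origin: centre of that space, at the bench; z up
- nest_fence (a point): point on the face of the fixed steel fence at the height of the base plate's top, mid-width (nest x = 0, y = 80, z = 12 mm); axes as the nest's. The fence is 12 mm thick, 110 mm wide in x, its top 120 mm above the bench
- pusher_face (a point): middle of the upright steel pusher plate's face, 60 mm above the bench; the plate is 90 mm wide in x, 10 mm thick, from 15 to 105 mm above the bench. With the treadle up it stands at nest y = -80 mm; it advances towards the fence (+y) in proportion as the treadle goes down, by 28.5 mm at the stop (131.5 mm then left), and draws back as it comes up. Axes as the nest's
- base_case: closed battery module case already standing loose in the nest: aluminium with a black lid, 60 mm (x) by 130 mm (y, its length) by 40 mm high, about 0.45 kg, flat top. Origin: centre of its underside; z up
- thick_case: the same kind of case, 60 (x) by 130 (y) by 50 mm high, about 0.5 kg, lying loose on the bench. Origin: centre of its underside; z up
- thin_case: the same kind of case, 60 (x) by 130 (y) by 30 mm high, about 0.3 kg, lying loose on the bench. Origin: centre of its underside; z up
- treadle (a joint): angle of the treadle: 0 = up (rest), 0.35 rad = right down on its stop, its plate level. A spring raises it again. It takes about 4 N at the pad to start and 10 N at the stop, and up to about 8 N more while the pusher slides the column
- treadle_pad (a point): point to press, on top of the treadle's black rubber pad: 130 mm from the hinge along the plate, 8 mm above its mid-plane; 82 mm above the bench at rest, 38 mm at the stop. Pad 72 mm wide, reaching 42 mm towards the hinge and 34 mm towards the free end from here. Its axes turn with the treadle; at rest: x from free end to hinge, y along the hinge, z up
- treadle_hinge (a point): middle of the hinge line, 30 mm above the bench, at the end away from the robot; axes as treadle_pad. The treadle is a steel plate 80 mm wide, 170 mm long from the hinge, at rest sloping up to its free end by 0.35 rad. Its fixed stand is a plate 200 by 110 mm with cheeks 43 mm high at the hinge
- bin: bystander: open blue plastic bin 100 (x) by 150 (y) by 60 mm high; origin at the centre of its underside
- screwdriver: bystander: screwdriver about 150 mm long lying along its x; origin under its middle
- wrench: bystander: steel wrench about 180 mm long lying along its x; origin under its middle
There are look-alikes about, which are no part of the job. What is shaped like the thin_case but brown or yellow is not meant.

How it is judged:
On the way, in this order (a step that is already met when the one before it is completed fails the run):
1. the thick case stands squarely on the base case, let go, the treadle still up (z of thick_case in the frame of base_case between 0.036 and 0.044 m and x of thick_case in the frame of base_case between -0.009 and 0.009 m and angle between the y axis of thick_case and the y axis of base_case, either way round below 0.12 rad and angle between thick_case's own z axis and vertical below 0.05 rad and y of thick_case in the frame of base_case between -0.016 and 0.016 m and contact force between thick_case and the fingers below 0.2 N and linear speed of thick_case below 0.02 m/s and value of joint treadle below 0.06 rad), for 0.2 s.
2. the thin case stands squarely on the thick case, let go, the treadle still up (z of thick_case in the frame of base_case between 0.036 and 0.044 m and x of thick_case in the frame of base_case between -0.009 and 0.009 m and angle between the y axis of thick_case and the y axis of base_case, either way round below 0.12 rad and angle between each of thick_case, thin_case's own z axis and vertical below 0.05 rad and z of thin_case in the frame of thick_case between 0.046 and 0.054 m and x of thin_case in the frame of thick_case between -0.009 and 0.009 m and angle between the y axis of thin_case and the y axis of thick_case, either way round below 0.12 rad and y of thick_case in the frame of base_case between -0.016 and 0.016 m and y of thin_case in the frame of thick_case between -0.016 and 0.016 m and contact force between thin_case and the fingers below 0.2 N and linear speed of thin_case below 0.02 m/s and value of joint treadle below 0.06 rad), for 0.2 s.
3. the treadle is pressed down to its stop by the gripper and held there for half a second, with the column standing (value of joint treadle above 0.32 rad and (contact force between treadle and the fingers above 1 N or contact force between treadle and the arm above 1 N) and z of thick_case in the frame of base_case between 0.036 and 0.044 m and x of thick_case in the frame of base_case between -0.009 and 0.009 m and angle between the y axis of thick_case and the y axis of base_case, either way round below 0.12 rad and angle between each of thick_case, thin_case's own z axis and vertical below 0.05 rad and z of thin_case in the frame of thick_case between 0.046 and 0.054 m and x of thin_case in the frame of thick_case between -0.009 and 0.009 m and angle between the y axis of thin_case and the y axis of thick_case, either way round below 0.12 rad), for 0.5 s.
At the end, for the whole second after the job is handed in: The three cases stand one on another in the nest, level and at rest, each centred on the one below within 9 mm across and in line with it; each end within 4 mm of the fence, parallel within 0.05 rad, base case within 20 mm of the nest's middle line; treadle up (below 0.03 rad) (z of thick_case in the frame of base_case between 0.036 and 0.044 m and x of thick_case in the frame of base_case between -0.009 and 0.009 m and angle between the y axis of thick_case and the y axis of base_case, either way round below 0.12 rad and angle between each of thick_case, thin_case, base_case, thick_case, thin_case's own z axis and vertical below 0.05 rad and z of thin_case in the frame of thick_case between 0.046 and 0.054 m and x of thin_case in the frame of thick_case between -0.009 and 0.009 m and angle between the y axis of thin_case and the y axis of thick_case, either way round below 0.12 rad and y of each of base_case, thick_case, thin_case in the frame of nest_fence above -0.069 m and angle between the y axis of each of base_case, thick_case, thin_case and the y axis of nest, either way round below 0.05 rad and linear speed of each of base_case, thick_case, thin_case below 0.01 m/s and x of base_case in the frame of nest_fence between -0.02 and 0.02 m and z of base_case in the frame of nest_fence between -0.003 and 0.004 m and value of joint treadle below 0.03 rad); the robot touches nothing.
It fails at once if a case is dropped or slammed onto the column (over 60 N between cases) (contact force between any of thick_case, thin_case and base_case above 60 N or contact force between thin_case and thick_case above 60 N).
It fails at once if the treadle is pressed before both cases are on the column (value of joint treadle above 0.12 rad and height (world z) of thin_case below 0.09 m).
It fails at once if the bin, screwdriver or wrench is moved more than 30 mm (distance of any of bin, screwdriver, wrench from where it was at the start of the episode above 0.03 m).
It also fails if it takes over 72 s, if anything falls off the work surface, if the arm or the gripper's body presses on something with over 40 N, if the wrist force passes 120 N, or if a joint passes its speed limit or range.

## Working session

There is one attempt and no reset: what is moved stays moved. The work goes in short steps, Python scripts to look and compute and a shell command to move; the robot and the scene stay as the last step left them, time stands still between calls to the robot, and variables do not carry over. Pictures are saved under pics/ and viewed, at most 10 in all, crops included, and the job is handed in when it is done.

```bash
ls; mkdir -p pics; python3 - <<'E'
from plant import get_state,snapshot,camera_model
import numpy as np,cv2
s=get_state();print({k:np.round(v,3).tolist() for k,v in s.items()})
ims=[]
for n in("scene","side"):
    p,d=snapshot(n);np.savez(f'/tmp/{n}.npz',p=p,d=d,**camera_model(n))
    cv2.imwrite(f'pics/{n}0.png',cv2.resize(p[:,:,::-1],(800,600)))
    m=camera_model(n);V=np.linalg.inv(np.array(m['view']));print(n,m['intrinsics'],V[:3,3].round(3),V[:3,2].round(3))
E
```

```text
pics
{'clock': 0.0, 'q': [-1.091, 0.69, -0.195, 1.566, 0.157, 0.902, -0.215], 'qd': [0.0, -0.001, 0.001, -0.002, 0.0, 0.0, 0.0], 'joint_torque': [0.001, -52.756, -1.266, -15.342, -0.053, 0.007, 0.0], 'tool_pos': [0.269, 0.563, 0.249], 'eef_rot': [0.221, 0.975, -0.001, -0.0], 'contact_force': [0.137, 0.059, 0.333], 'moment': [0.038, -0.016, -0.035], 'finger_force': 0.0, 'opening': 0.999}
scene [[407.77653619   0.         247.39654626]
 [  0.         407.77653619 189.51337101]
 [  0.           0.           1.        ]] [ 0.96  -0.314  1.115] [-0.408  0.316 -0.856]
side [[377.10983172   0.         257.08546738]
 [  0.         377.10983172 192.95670165]
 [  0.           0.           1.        ]] [0.172 0.78  1.068] [ 0.254 -0.579 -0.775]
```

View pics/scene0.png

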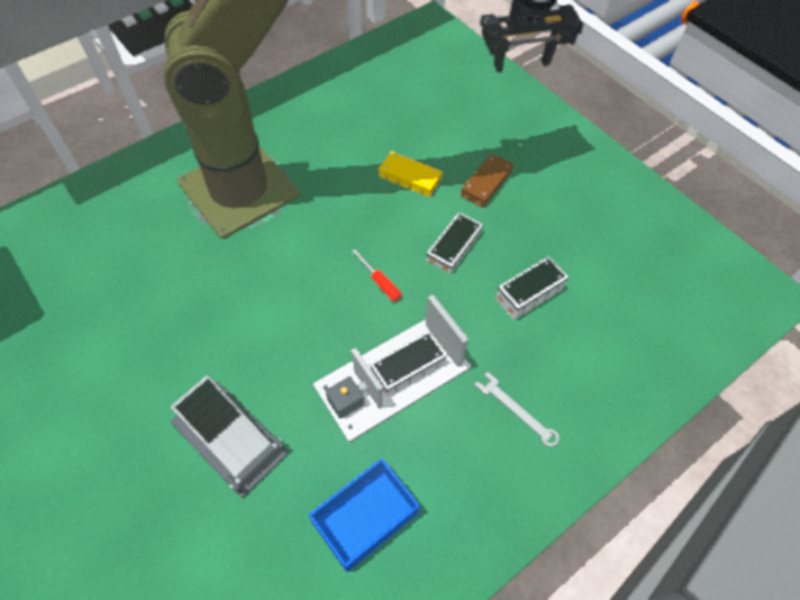

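View pics/side0.png

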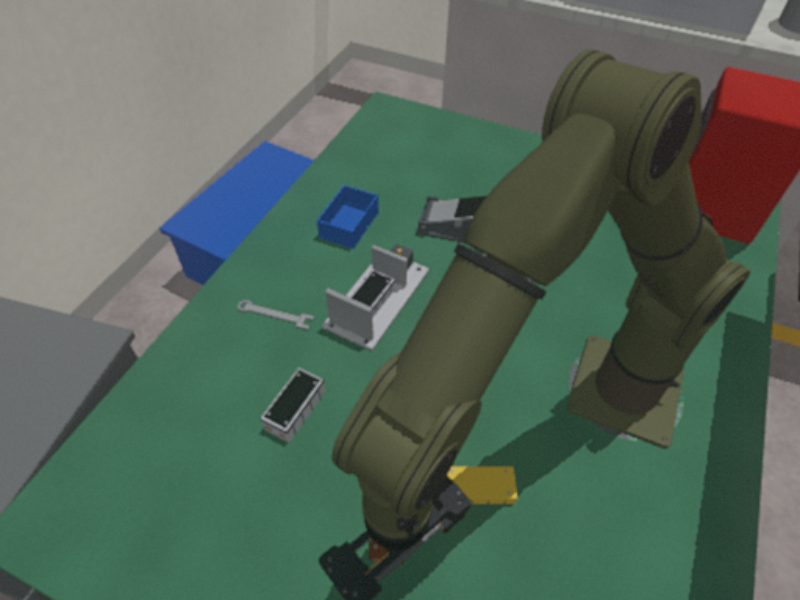

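The scene view (800x600) shows the thin case at (455,242), thick case at (532,287), base case in the nest at (410,362), and treadle pad at (207,410). The bin is at (365,512), the screwdriver at (380,280) and the wrench at (520,410). The side view agrees, with the arm hiding the thin case and the treadle end.

```bash
cat > h.py <<'E'
import numpy as np,cv2
def rays(m,px,z):
    K=np.array(m['intrinsics']);V=np.linalg.inv(np.array(m['view']))
    px=np.asarray(px,float).reshape(-1,2)
    d=np.c_[(px-K[[0,1],[2,2]])/K[[0,1],[0,1]],np.ones(len(px))]@V[:3,:3].T
    o=V[:3,3]
    return o+d*((z-o[2])/d[:,2])[:,None]
def cloud(m,d):
    K=np.array(m['intrinsics']);V=np.linalg.inv(np.array(m['view']))
    v,u=np.indices(d.shape)
    c=np.stack([(u-K[0,2])/K[0,0]*d,(v-K[1,2])/K[1,1]*d,d],-1)
    return c@V[:3,:3].T+V[:3,3]
def rect(P):
    "centre, size, yaw of long side"
    (c,s,a)=cv2.minAreaRect((P[:,:2]*1000).astype(np.float32))
    a=np.radians(a)
    if s[0]<s[1]: s=s[::-1];a+=np.pi/2
    a=(a+np.pi/2)%np.pi-np.pi/2
    return np.array(c)/1000,np.array(s)/1000,a
E
python3 - <<'E'
from h import *
m=np.load('/tmp/scene.npz');p,d=m['p'],m['d'];C=cloud(m,d)
for n,(u,v),z in[('thin',(455,242),.03),('thick',(532,287),.05),('base',(410,362),.052),('pad',(207,410),None)]:
    u,v=int(u*.64),int(v*.64)
    dark=((p.max(2)<70)).astype(np.uint8)
    k,l,st,_=cv2.connectedComponentsWithStats(dark,connectivity=4)
    L=l[v,u]; M=(l==L)&(L>0)
    zz=C[M][:,2]; print(n,p[v,u],M.sum(),'z',np.percentile(zz,[5,50,95]).round(3))
    if z is None: P=C[M]
    else: P=rays(m,np.argwhere(M)[:,::-1],z)
    print('   lid',[np.round(x,3) for x in rect(P)])
    if z: # whole top by height
        ys=np.s_[v-45:v+46,u-45:u+46]; Q=C[ys].reshape(-1,3)
        c=P[:,:2].mean(0); Q=Q[(abs(Q[:,2]-z)<.008)&(np.hypot(*(Q[:,:2]-c).T)<.078)]
        print('   top',len(Q),np.median(Q[:,2]).round(3),[np.round(x,3) for x in rect(Q)])
# fence tops, pusher tops
Q=C.reshape(-1,3)
for lo,hi in((.112,.13),(.098,.110)):
    S=Q[(Q[:,2]>lo)&(Q[:,2]<hi)&(np.hypot(*(Q[:,:2]-rays(m,[[410*.64,362*.64]],.052)[0,:2]).T)<.14)]
    print(lo,len(S),[np.round(x,3) for x in rect(S)])
for n,lo,hi in(('blue',(100,120,60),(125,255,255)),('red',(0,150,80),(6,255,255))):
    h=cv2.inRange(cv2.cvtColor(p,cv2.COLOR_RGB2HSV),lo,hi); P=C[h>0];P=P[(P[:,2]<.09)&(P[:,0]>.2)&(P[:,2]>0)];print(n,len(P),[np.round(x,3) for x in rect(P)])
E
```

```text
thin [53 69 57] 284 z [0.028 0.031 0.035]
   lid [array([0.415, 0.288]), array([0.11, 0.04]), np.float64(-1.24)]
   top 625 0.031 [array([0.417, 0.287]), array([0.135, 0.061]), np.float64(-1.25)]
thick [50 67 56] 352 z [0.048 0.051 0.055]
   lid [array([0.6  , 0.333]), array([0.109, 0.041]), np.float64(1.516)]
   top 733 0.051 [array([0.601, 0.331]), array([0.133, 0.062]), np.float64(1.512)]Traceback (most recent call last):
  File "<stdin>", line 8, in <module>
    return _quantile_unchecked(
        a, q, axis, out, overwrite_input, method, keepdims, weights)
    return _ureduce(a,
                    func=_quantile_ureduce_func,
    ...<5 lines>...
                    overwrite_input=overwrite_input,
                    method=method)
    r = func(a, **kwargs)
    result = _quantile(arr,
                       quantiles=q,
    ...<2 lines>...
                       out=out,
                       weights=wgt)
    slices_having_nans = np.isnan(arr[-1, ...])
                                  ~~~^^^^^^^^^
IndexError: index -1 is out of bounds for axis 0 with size 0
```

```bash
python3 - <<'E'
from h import *
m=np.load('/tmp/scene.npz');p,d=m['p'],m['d'];C=cloud(m,d);Q=C.reshape(-1,3);R=p.reshape(-1,3)
c0=rays(m,[[410*.64,362*.64]],.052)[0,:2];print('c0',c0)
near=np.hypot(*(Q[:,:2]-c0).T)
B=Q[(abs(Q[:,2]-.052)<.008)&(near<.09)&(R.max(1)<75)];print('base lid',len(B),[np.round(x,3) for x in rect(B)])
for lo,hi in((.110,.13),(.095,.109),(.05,.062),(.006,.018)):
    S=Q[(Q[:,2]>lo)&(Q[:,2]<hi)&(near<.2)&((R.max(1)-R.min(1))<40)]; print(lo,len(S),[np.round(x,3) for x in rect(S)])
c1=rays(m,[[228*.64,432*.64]],.06)[0,:2]
n1=np.hypot(*(Q[:,:2]-c1).T)
P=Q[(n1<.14)&(R.max(1)<75)&(Q[:,2]>.06)];print('pad',len(P),[np.round(x,3) for x in rect(P)],P.min(0).round(3),P.max(0).round(3),P.mean(0).round(3))
P=Q[(n1<.2)&((R.max(1)-R.min(1))<40)&(Q[:,2]>.03)];print('treadle',len(P),[np.round(x,3) for x in rect(P)],P[:,2].max())
for n,lo,hi in(('blue',(100,120,60),(125,255,255)),('red',(0,150,80),(6,255,255))):
    h=cv2.inRange(cv2.cvtColor(p,cv2.COLOR_RGB2HSV),lo,hi); P=C[h>0];P=P[(P[:,2]<.09)&(P[:,0]>.2)&(P[:,2]>0)];print(n,len(P),[np.round(x,3) for x in rect(P)])
E
```

```text
c0 [0.59215726 0.02754809]
base lid 81 [array([0.585, 0.028]), array([0.111, 0.042]), np.float64(1.491)]
0.11 187 [array([0.579, 0.03 ]), array([0.178, 0.111]), np.float64(1.474)]
0.095 195 [array([0.586, 0.024]), array([0.176, 0.107]), np.float64(1.53)]
0.05 1181 [array([ 0.588, -0.011]), array([0.245, 0.106]), np.float64(1.562)]
0.006 1851 [array([0.631, 0.006]), array([0.297, 0.237]), np.float64(1.482)]
pad 760 [array([ 0.464, -0.314]), array([0.078, 0.066]), np.float64(0.175)] [ 0.423 -0.352  0.063] [ 0.507 -0.277  0.098] [ 0.464 -0.314  0.08 ]
treadle 2306 [array([ 0.504, -0.234]), array([0.248, 0.183]), np.float64(-1.552)] 0.09760996314072345
blue 2652 [array([ 0.747, -0.19 ]), array([0.161, 0.115]), np.float64(-1.553)]
red 156 [array([0.416, 0.104]), array([0.075, 0.022]), np.float64(0.061)]
```

```bash
cat > go.py <<'E'
# usage: go.py x y z yawy  -> turn about tool z, then shift in tool axes (after the turn)
import sys,numpy as np
from scipy.spatial.transform import Rotation as R
from plant import get_state
def go(x,y,z,a):
    s=get_state();M=R.from_quat(s['eef_rot']).as_matrix()
    T=np.c_[[-np.sin(a),np.cos(a),0],[np.cos(a),np.sin(a),0],[0,0,-1]]
    t=R.from_matrix(M.T@T).as_rotvec()
    D=np.array([x,y,z])-s['tool_pos']
    print('t',round(s['clock'],2),'pos',np.round(s['tool_pos'],4),'turn',t.round(3),'shift after turn',(T.T@D).round(4),'F',np.round(s['contact_force'],1),'open',round(s['opening'],3))
if __name__=='__main__': go(*map(float,sys.argv[1:]))
E
python3 -m inch '1 0 0 .005 0 0 .118;1 0 0 .005 0 0 .118;1 0 0 .005 0 0 .118;1 0 0 .005 0 0 .118;1 0 0 .005 0 0 .118;1 0 0 .005 0 0 .118;1 0 0 .005 0 0 .118;1 0 0 .005 0 0 .118;1 0 0 .005 0 0 .118;1 0 0 .005 0 0 .118;1 0 0 0 0 0 0;1 0 0 0 0 0 0' 20
python3 go.py .601 .332 .2 -.057
```

```text
clock: 1.1
tool_pos: [0.2691, 0.5636, 0.1992]
eef_rot: [0.725, 0.689, -0.001, 0.0]
contact_force: [-0.9, 0.4, -0.1]
opening: 1.002
finger_force: 0.0
t 1.1 pos [0.2691 0.5636 0.1992] turn [-0.     0.001  0.006] shift after turn [-0.2124  0.3446 -0.0008] F [-0.9  0.4 -0.1] open 1.002
```

```bash
python3 -m inch '1 -.01 .016 0 0 0 0;1 -.018 .029 0 0 0 0;1 -.018 .029 0 0 0 0;1 -.018 .029 0 0 0 0;1 -.018 .029 0 0 0 0;1 -.018 .029 0 0 0 0;1 -.018 .029 0 0 0 0;1 -.018 .029 0 0 0 0;1 -.018 .029 0 0 0 0;1 -.018 .029 0 0 0 0;1 -.018 .029 0 0 0 0;1 -.018 .029 0 0 0 0;1 -.0124 .0256 0 0 0 0;1 0 0 0 0 0 0;1 0 0 0 0 0 0'
python3 go.py .601 .332 .2 -.057
python3 - <<'E'
from plant import *;from h import *
m=camera_model('wrist');p,d=snapshot('wrist');cv2.imwrite('pics/w1.png',p[:,:,::-1]);np.savez('/tmp/w1.npz',p=p,d=d,**m)
V=np.linalg.inv(m['view']);print(V.round(3))
C=cloud(m,d).reshape(-1,3);Q=C[(abs(C[:,2]-.05)<.007)&(np.hypot(*(C[:,:2]-[.601,.332]).T)<.08)&(d.ravel()>0)];print(len(Q),np.median(Q[:,2]),rect(Q))
E
```

```text
clock: 2.35
tool_pos: [0.6192, 0.3218, 0.1998]
eef_rot: [0.727, 0.687, 0.0, 0.001]
contact_force: [-0.2, 0.6, -0.5]
opening: 0.998
finger_force: 0.0
t 2.35 pos [0.6192 0.3218 0.1998] turn [0.001 0.    0.   ] shift after turn [ 0.0092 -0.0187 -0.0002] F [-0.2  0.6 -0.5] open 0.998
[[ 0.998 -0.055 -0.016  0.624]
 [-0.057 -0.96  -0.275  0.392]
 [-0.     0.276 -0.961  0.336]
 [ 0.     0.     0.     1.   ]]
8435 0.05083172635347866 (array([0.60111743, 0.33125452]), array([0.13021638, 0.06048884]), np.float64(1.512198660171829))
```

View pics/w1.png

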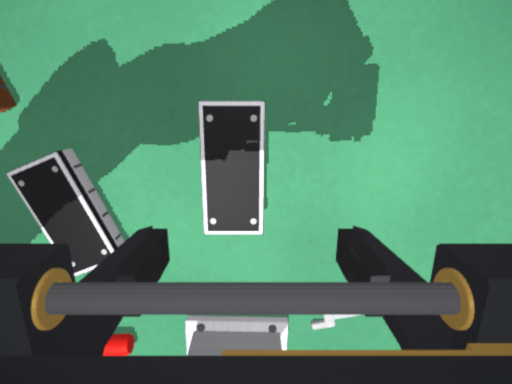

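The wrist view shows the thick case at (233,168), well measured, with the thin case at the left edge (70,212) and the fence at the bottom (237,335). Next I'll take one close look at the nest.

```bash
python3 -m inch '1 -.014 0 -.006 0 0 0;1 -.028 0 -.01 0 0 0;1 -.028 0 -.01 0 0 0;1 -.028 0 -.01 0 0 0;1 -.028 0 -.01 0 0 0;1 -.028 0 -.01 0 0 0;1 -.028 0 -.01 0 0 0;1 -.028 0 -.01 0 0 0;1 -.028 0 -.01 0 0 0;1 -.028 0 -.01 0 0 0;1 -.014 0 -.006 0 0 0;1 0 0 0 0 0 0;1 0 0 0 0 0 0'
python3 - <<'E'
from plant import *;from h import *
m=camera_model('wrist');p,d=snapshot('wrist');cv2.imwrite('pics/w2.png',p[:,:,::-1]);np.savez('/tmp/w2.npz',p=p,d=d,**m)
C=cloud(m,d).reshape(-1,3);R=p.reshape(-1,3);ok=d.ravel()>0
n=np.hypot(*(C[:,:2]-[.585,.028]).T);f=lambda Q:(len(Q),[np.round(x,4) for x in rect(Q)])
print('base',f(C[ok&(abs(C[:,2]-.052)<.006)&(n<.075)]))
print('lid',f(C[ok&(abs(C[:,2]-.052)<.006)&(n<.075)&(R.max(1)<75)]))
print('fence',f(C[ok&(abs(C[:,2]-.12)<.006)&(n<.15)]))
print('push',f(C[ok&(abs(C[:,2]-.105)<.006)&(n<.15)]))
n2=np.hypot(*(C[:,:2]-[.416,.288]).T)
print('thin',f(C[ok&(abs(C[:,2]-.03)<.007)&(n2<.08)]))
E
python3 go.py .601 .331 .2 -.059
```

```text
clock: 3.48
tool_pos: [0.6017, 0.0456, 0.3021]
eef_rot: [0.726, 0.688, 0.001, -0.0]
contact_force: [-0.2, 1.1, -0.2]
opening: 0.998
finger_force: 0.0
base (4553, [array([0.5855, 0.0275]), array([0.1307, 0.0604]), np.float64(1.4738)])
lid (3140, [array([0.5852, 0.027 ]), array([0.118 , 0.0486]), np.float64(1.4762)])
fence (1320, [array([0.5875, 0.1124]), array([0.1103, 0.012 ]), np.float64(-0.0794)])
push (693, [array([ 0.5743, -0.0574]), array([0.0897, 0.0109]), np.float64(-0.0857)])
thin (1089, [array([0.4333, 0.2392]), array([0.0608, 0.0315]), np.float64(0.3082)])
t 3.53 pos [0.6015 0.0471 0.3015] turn [-0.001 -0.002  0.007] shift after turn [ 0.2834 -0.0172  0.1015] F [-0.5  0.1 -0.2] open 1.001
```

View pics/w2.png

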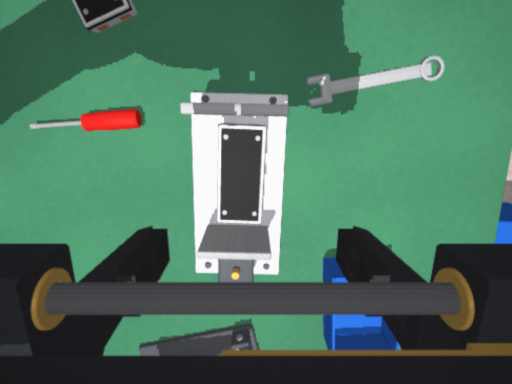

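The nest is seen from above: base case at (242,172), fence at (240,108), pusher at (235,240), wrench and screwdriver well clear. Base case measures (0.5855, 0.0275) at yaw 1.475, and the nest yaw is about 1.489. Now I'll pick up the thick case.

```bash
python3 -m inch '1 .014 -.001 .006 0 0 .006;1 .028 -.002 .01 0 0 0;1 .028 -.002 .01 0 0 0;1 .028 -.002 .01 0 0 0;1 .028 -.002 .01 0 0 0;1 .028 -.002 .01 0 0 0;1 .028 -.002 .01 0 0 0;1 .028 -.002 .01 0 0 0;1 .028 -.002 .01 0 0 0;1 .028 -.001 .01 0 0 0;1 .016 -.001 .006 0 0 0;1 0 0 0 0 0 0;1 0 0 .02 0 0 0;1 0 0 .03 0 0 0;1 0 0 .03 0 0 0;1 0 0 .01 0 0 0;1 0 0 0 0 0 0'
python3 go.py .601 .331 .025 -.059
```

```text
clock: 4.95
tool_pos: [0.5982, 0.3252, 0.107]
eef_rot: [0.728, 0.685, -0.003, -0.001]
contact_force: [-0.3, -0.7, 0.8]
opening: 0.999
finger_force: 0.0
t 4.95 pos [0.5982 0.3252 0.107 ] turn [-0.005  0.004 -0.002] shift after turn [0.006  0.0025 0.082 ] F [-0.3 -0.7  0.8] open 0.999
```

```bash
python3 -m inch '1 .006 .003 .01 0 0 0;1 0 0 .02 0 0 0;1 0 0 .02 0 0 0;1 0 0 .016 0 0 0;1 0 0 .01 0 0 0;1 0 0 .005 0 0 0;1 0 0 0 0 0 0;1 0 0 0 0 0 0'
python3 go.py .601 .331 .025 -.059
```

```text
clock: 5.62
tool_pos: [0.6042, 0.3333, 0.0294]
eef_rot: [0.728, 0.685, 0.001, 0.0]
contact_force: [-0.4, -0.3, 0.9]
opening: 0.999
finger_force: 0.0
t 5.62 pos [0.6042 0.3333 0.0294] turn [ 0.001 -0.001 -0.002] shift after turn [-0.0024 -0.003   0.0044] F [-0.4 -0.3  0.9] open 0.999
```

```bash
python3 -m inch '1 -.002 -.003 .004 0 0 0;1 0 0 0 0 0 0;-1 0 0 0 0 0 0;-1 0 0 0 0 0 0;-1 0 0 0 0 0 0;-1 0 0 0 0 0 0;-1 0 0 0 0 0 0;-1 0 0 0 0 0 0;-1 0 0 0 0 0 0;-1 0 0 0 0 0 0' 25
python3 go.py .601 .331 .025 -.059
```

```text
clock: 6.45
tool_pos: [0.6006, 0.3312, 0.0249]
eef_rot: [0.728, 0.685, 0.0, 0.0]
contact_force: [0.0, 0.3, 1.5]
opening: 0.679
finger_force: 25.0
t 6.45 pos [0.6006 0.3312 0.0249] turn [ 0.    -0.    -0.002] shift after turn [-0.0002  0.0004 -0.0001] F [0.  0.3 1.5] open 0.679
```

```bash
python3 -m inch '-1 0 0 -.01 0 0 0;-1 0 0 -.025 0 0 0;-1 0 0 -.03 0 0 0;-1 0 0 -.03 0 0 0;-1 0 0 -.03 0 0 .019;-1 -.013 .001 -.03 0 0 .019;-1 -.026 .001 -.01 0 0 0;-1 -.026 .001 0 0 0 0;-1 -.026 .001 0 0 0 0;-1 -.026 .001 0 0 0 0;-1 -.026 .001 0 0 0 0;-1 -.026 .001 0 0 0 0;-1 -.026 .001 0 0 0 0;-1 -.026 .001 0 0 0 0;-1 -.026 .001 0 0 0 0;-1 -.026 .002 0 0 0 0;-1 -.02 .002 0 0 0 0;-1 -.01 .001 0 0 0 0;-1 0 0 0 0 0 0;-1 0 0 0 0 0 0'
python3 go.py .5855 .0275 .08 -.097
```

```text
clock: 8.12
tool_pos: [0.5855, 0.0289, 0.1897]
eef_rot: [0.741, 0.671, 0.0, -0.001]
contact_force: [0.3, 0.1, -3.9]
opening: 0.679
finger_force: 25.0
t 8.12 pos [0.5855 0.0289 0.1897] turn [-0.001 -0.001 -0.002] shift after turn [-0.0014  0.0002  0.1097] F [ 0.3  0.1 -3.9] open 0.679
```

```bash
python3 -m inch '-1 -.001 0 .01 0 0 0;-1 0 0 .02 0 0 0;-1 0 0 .02 0 0 0;-1 0 0 .02 0 0 0;-1 0 0 .015 0 0 0;-1 0 0 .01 0 0 0;-1 0 0 .005 0 0 0;-1 0 0 .003 0 0 0;-1 0 0 0 0 0 0;-1 0 0 0 0 0 0'
python3 go.py .5855 .0275 .077 -.097;python3 - <<'E'
from plant import *;from h import *
m=camera_model('side');p,d=snapshot('side');C=cloud(m,d).reshape(-1,3)
E
```

```text
clock: 8.95
tool_pos: [0.5861, 0.0275, 0.0873]
eef_rot: [0.741, 0.671, 0.001, 0.0]
contact_force: [-0.2, -0.5, -4.9]
opening: 0.678
finger_force: 25.0
t 8.95 pos [0.5861 0.0275 0.0873] turn [ 0.001 -0.    -0.002] shift after turn [-0.     -0.0006  0.0103] F [-0.2 -0.5 -4.9] open 0.678
```

```bash
python3 -m inch '-1 0 0 .003 0 0 0;-1 0 0 .002 0 0 0;-1 0 0 .001 0 0 0;-1 0 0 .001 0 0 0;-1 0 0 .001 0 0 0;-1 0 0 .001 0 0 0;-1 0 0 0 0 0 0;-1 0 0 0 0 0 0'
python3 go.py .5855 .0275 .077 -.097
```

```text
clock: 9.67
tool_pos: [0.5855, 0.0271, 0.0777]
eef_rot: [0.741, 0.671, 0.0, -0.0]
contact_force: [-0.6, -0.8, -4.0]
opening: 0.678
finger_force: 25.0
t 9.67 pos [0.5855 0.0271 0.0777] turn [-0.    -0.    -0.002] shift after turn [ 0.0004 -0.0001  0.0007] F [-0.6 -0.8 -4. ] open 0.678
```

```bash
python3 -m inch '-1 0 0 .0005 0 0 0;-1 0 0 .0005 0 0 0;-1 0 0 .0005 0 0 0;-1 0 0 0 0 0 0;-1 0 0 0 0 0 0'
python3 go.py .5855 .0275 .077 -.097
```

```text
clock: 10.08
tool_pos: [0.5856, 0.0271, 0.0768]
eef_rot: [0.741, 0.671, 0.0, 0.0]
contact_force: [-1.3, 0.6, 5.3]
opening: 0.678
finger_force: 25.0
t 10.08 pos [0.5856 0.0271 0.0768] turn [ 0.    -0.    -0.002] shift after turn [ 0.0004 -0.0002 -0.0002] F [-1.3  0.6  5.3] open 0.678
```

```bash
python3 -m inch '1 0 0 0 0 0 0;1 0 0 0 0 0 0;1 0 0 0 0 0 0;1 0 0 0 0 0 0;1 0 0 0 0 0 0;1 0 0 -.005 0 0 0;1 0 0 -.015 0 0 0;1 0 0 -.025 0 0 0;1 0 0 -.03 0 0 0;1 0 0 -.03 0 0 0;1 0 0 -.03 0 0 0;1 0 0 -.02 0 0 0;1 0 0 0 0 0 0'
python3 - <<'E'
from plant import *;from h import *
m=camera_model('scene');p,d=snapshot('scene');C=cloud(m,d).reshape(-1,3);R=p.reshape(-1,3);ok=d.ravel()>0
n=np.hypot(*(C[:,:2]-[.585,.028]).T);f=lambda Q:(len(Q),[np.round(x,4) for x in rect(Q)])
print('thick',f(C[ok&(abs(C[:,2]-.102)<.006)&(n<.072)]))
E
python3 go.py .416 .288 .15 .326
```

```text
clock: 11.17
tool_pos: [0.5883, 0.0271, 0.2361]
eef_rot: [0.741, 0.671, 0.004, 0.003]
contact_force: [-0.3, -0.7, 0.1]
opening: 1.002
finger_force: 0.0
thick (766, [array([0.5855, 0.0274]), array([0.1288, 0.0623]), np.float64(1.4879)])
t 11.22 pos [0.587  0.0272 0.2338] turn [ 0.005  0.    -0.425] shift after turn [ 0.3019 -0.0784  0.0838] F [ 1.3  0.6 -1. ] open 0.997
```

```bash
python3 -m inch '1 0 0 0 0 0 -.106;1 0 0 0 0 0 -.106;1 0 0 0 0 0 -.106;1 0 0 0 0 0 -.107;1 .013 -.003 0 0 0 0;1 .026 -.007 0 0 0 0;1 .026 -.007 0 0 0 0;1 .026 -.007 0 0 0 0;1 .026 -.007 0 0 0 0;1 .026 -.007 0 0 0 0;1 .026 -.007 .005 0 0 0;1 .026 -.007 .005 0 0 0;1 .026 -.007 .01 0 0 0;1 .026 -.007 .01 0 0 0;1 .026 -.007 .005 0 0 0;1 .017 -.005 0 0 0 0;1 0 0 0 0 0 0;1 0 0 0 0 0 0'
python3 - <<'E'
from plant import *;from h import *
m=camera_model('wrist');p,d=snapshot('wrist');C=cloud(m,d).reshape(-1,3);R=p.reshape(-1,3);ok=d.ravel()>0
n=np.hypot(*(C[:,:2]-[.416,.288]).T);f=lambda Q:(len(Q),[np.round(x,4) for x in rect(Q)])
print('thin',f(C[ok&(abs(C[:,2]-.03)<.006)&(n<.076)]))
print('lid',f(C[ok&(abs(C[:,2]-.03)<.006)&(n<.076)&(R.max(1)<75)]))
E
python3 go.py .416 .288 .017 .326
```

```text
clock: 12.72
tool_pos: [0.4173, 0.2776, 0.1957]
eef_rot: [0.583, 0.813, -0.001, -0.0]
contact_force: [-0.2, -0.5, 0.1]
opening: 1.003
finger_force: 0.0
thin (7661, [array([0.4168, 0.2863]), array([0.1305, 0.0605]), np.float64(-1.2439)])
lid (5774, [array([0.4175, 0.2894]), array([0.125 , 0.0555]), np.float64(-1.2452)])
t 12.77 pos [0.4183 0.2764 0.1959] turn [-0.001  0.001 -0.001] shift after turn [0.0118 0.0015 0.1789] F [ 0.4 -0.2  0.4] open 1.004
```

```bash
python3 -m inch '1 .005 .001 .01 0 0 0;1 .0045 .001 .025 0 0 0;1 0 0 .03 0 0 0;1 0 0 .03 0 0 0;1 0 0 .03 0 0 0;1 0 0 .02 0 0 0;1 0 0 .015 0 0 0;1 0 0 .008 0 0 0;1 0 0 .004 0 0 0;1 0 0 0 0 0 0;1 0 0 0 0 0 0;1 0 0 0 0 0 0'
python3 go.py .4168 .2865 .017 .327
```

```text
clock: 13.77
tool_pos: [0.4183, 0.2867, 0.0251]
eef_rot: [0.583, 0.812, 0.001, 0.0]
contact_force: [0.5, 0.0, -0.2]
opening: 0.997
finger_force: 0.0
t 13.77 pos [0.4183 0.2867 0.0251] turn [ 0.002 -0.    -0.002] shift after turn [ 0.0003 -0.0015  0.0081] F [ 0.5  0.  -0.2] open 0.997
```

```bash
python3 -m inch '1 0 -.0015 .004 0 0 0;1 0 0 .003 0 0 0;1 0 0 0 0 0 0;1 0 0 0 0 0 0;-1 0 0 0 0 0 0;-1 0 0 0 0 0 0;-1 0 0 0 0 0 0;-1 0 0 0 0 0 0;-1 0 0 0 0 0 0;-1 0 0 0 0 0 0;-1 0 0 0 0 0 0' 25
python3 go.py .5855 .0275 .22 -.09
```

```text
clock: 14.68
tool_pos: [0.4163, 0.2861, 0.0173]
eef_rot: [0.583, 0.812, 0.0, 0.0]
contact_force: [0.4, 1.0, 0.4]
opening: 0.679
finger_force: 25.0
t 14.68 pos [0.4163 0.2861 0.0173] turn [ 0.    -0.     0.416] shift after turn [-0.2423  0.1918 -0.2027] F [0.4 1.  0.4] open 0.679
```

```bash
python3 -m inch '-1 0 0 -.01 0 0 0;-1 0 0 -.02 0 0 0;-1 0 0 -.03 0 0 .104;-1 0 0 -.03 0 0 .104;-1 0 0 -.03 0 0 .104;-1 0 0 -.03 0 0 .104;-1 0 0 -.03 0 0 0;-1 -.011 .009 -.02 0 0 0;-1 -.022 .0175 0 0 0 0;-1 -.022 .0175 0 0 0 0;-1 -.022 .0175 0 0 0 0;-1 -.022 .0175 0 0 0 0;-1 -.022 .0175 0 0 0 0;-1 -.022 .0175 0 0 0 0;-1 -.022 .0175 0 0 0 0;-1 -.022 .0175 0 0 0 0;-1 -.022 .0175 0 0 0 0;-1 -.022 .0175 0 0 0 0;-1 -.011 .008 0 0 0 0;-1 0 0 0 0 0 0'
python3 go.py .5855 .0275 .123 -.09
```

```text
clock: 16.35
tool_pos: [0.5864, 0.0233, 0.2173]
eef_rot: [0.74, 0.672, -0.001, 0.001]
contact_force: [-0.1, -0.1, -2.1]
opening: 0.68
finger_force: 25.0
t 16.35 pos [0.5864 0.0233 0.2173] turn [ 0.001  0.003 -0.006] shift after turn [ 0.0041 -0.0013  0.0943] F [-0.1 -0.1 -2.1] open 0.68
```

```bash
python3 -m inch '-1 .002 0 .01 0 0 -.005;-1 0 0 .02 0 0 0;-1 0 0 .02 0 0 0;-1 0 0 .015 0 0 0;-1 0 0 .01 0 0 0;-1 0 0 .006 0 0 0;-1 0 0 .004 0 0 0;-1 0 0 .002 0 0 0;-1 0 0 0 0 0 0;-1 0 0 0 0 0 0'
python3 go.py .5855 .0275 .1193 -.09
```

```text
clock: 17.18
tool_pos: [0.5863, 0.0299, 0.1308]
eef_rot: [0.736, 0.676, 0.0, 0.0]
contact_force: [-0.1, 0.9, -3.5]
opening: 0.68
finger_force: 25.0
t 17.18 pos [0.5863 0.0299 0.1308] turn [ 0.001 -0.     0.005] shift after turn [-0.0024 -0.0005  0.0115] F [-0.1  0.9 -3.5] open 0.68
```

```bash
python3 -m inch '-1 -.002 -.0005 .003 0 0 0;-1 0 0 .003 0 0 0;-1 0 0 .002 0 0 0;-1 0 0 .001 0 0 0;-1 0 0 .001 0 0 0;-1 0 0 .0005 0 0 0;-1 0 0 0 0 0 0;-1 0 0 0 0 0 0'
python3 go.py .5855 .0275 .1193 -.09
```

```text
clock: 17.85
tool_pos: [0.5853, 0.0278, 0.1197]
eef_rot: [0.736, 0.676, 0.0, 0.0]
contact_force: [0.4, -1.0, -2.8]
opening: 0.678
finger_force: 25.0
t 17.85 pos [0.5853 0.0278 0.1197] turn [ 0.    -0.     0.005] shift after turn [-0.0003  0.0003  0.0004] F [ 0.4 -1.  -2.8] open 0.678
```

```bash
python3 -m inch '-1 0 0 .0005 0 0 0;-1 0 0 .0005 0 0 0;-1 0 0 .0003 0 0 0;-1 0 0 0 0 0 0;-1 0 0 0 0 0 0'
python3 go.py .5855 .0275 .1193 -.09
```

```text
clock: 18.27
tool_pos: [0.5853, 0.0278, 0.1193]
eef_rot: [0.737, 0.676, 0.0, 0.0]
contact_force: [-2.4, -0.1, 5.0]
opening: 0.68
finger_force: 25.0
t 18.27 pos [0.5853 0.0278 0.1193] turn [ 0.001 -0.     0.005] shift after turn [-0.0003  0.0002  0.    ] F [-2.4 -0.1  5. ] open 0.68
```

```bash
python3 -m inch '1 0 0 0 0 0 0;1 0 0 0 0 0 0;1 0 0 0 0 0 0;1 0 0 0 0 0 0;1 0 0 0 0 0 0;1 0 0 -.005 0 0 0;1 0 0 -.015 0 0 0;1 0 0 -.03 0 0 0;1 0 0 -.03 0 0 0;1 0 0 -.03 0 0 0;1 0 0 -.02 0 0 0;1 0 0 0 0 0 0'
python3 - <<'E'
from plant import *;from h import *
m=camera_model('scene');p,d=snapshot('scene');C=cloud(m,d).reshape(-1,3);R=p.reshape(-1,3);ok=d.ravel()>0
cv2.imwrite('pics/s2.png',cv2.resize(p[190:340,80:330,::-1],(750,450)))
n=np.hypot(*(C[:,:2]-[.585,.028]).T);f=lambda Q:(len(Q),[np.round(x,4) for x in rect(Q)])
print('thin',f(C[ok&(abs(C[:,2]-.132)<.006)&(n<.072)]))
c1=rays(m,[[228*.64,432*.64]],.06)[0,:2]
P=C[ok&(np.hypot(*(C[:,:2]-c1).T)<.16)&(C[:,2]>.02)]
print('treadle+stand',f(P))
for lo,hi in((.085,.1),(.07,.08),(.05,.06),(.035,.048)):print(lo,f(P[(P[:,2]>lo)&(P[:,2]<hi)]))
E
python3 go.py .464 -.25 .2 -.09
```

```text
clock: 19.27
tool_pos: [0.5879, 0.0278, 0.2533]
eef_rot: [0.737, 0.676, 0.004, 0.003]
contact_force: [0.5, 0.3, 0.4]
opening: 1.003
finger_force: 0.0
thin (780, [array([0.5854, 0.0293]), array([0.1309, 0.0618]), np.float64(1.4806)])
treadle+stand (2192, [array([ 0.5029, -0.3066]), array([0.1756, 0.1117]), np.float64(0.1697)])
0.085 (376, [array([ 0.4386, -0.3181]), array([0.0782, 0.0432]), np.float64(-1.3764)])
0.07 (326, [array([ 0.4729, -0.3107]), array([0.0806, 0.0535]), np.float64(-1.3178)])
0.05 (329, [array([ 0.5231, -0.3045]), array([0.08 , 0.047]), np.float64(-1.4608)])
0.035 (621, [array([ 0.5566, -0.2979]), array([0.1114, 0.0656]), np.float64(-1.3887)])
t 19.32 pos [0.5866 0.0278 0.2509] turn [ 0.005 -0.001  0.005] shift after turn [-0.2877 -0.0972  0.0509] F [-0.3  0.1  0.1] open 0.999
```

View pics/s2.png

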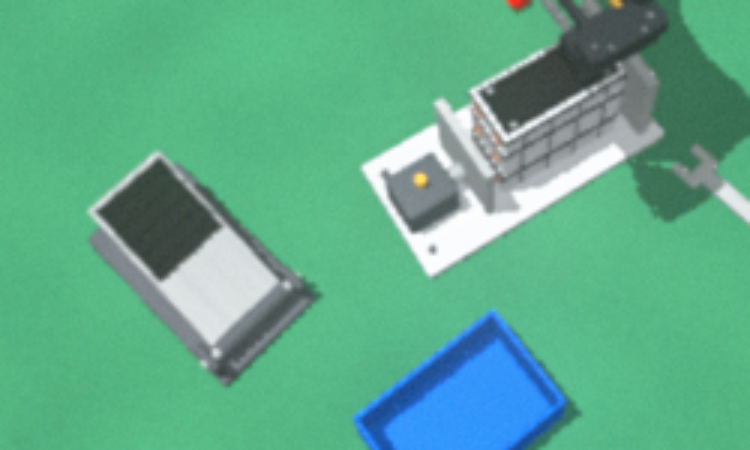

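The column stands straight in the nest at crop (560,95). The treadle is up, with its pad at crop (160,220), and the bin is clear. I'll go over the pad with the fingers shut.

```bash
python3 -m inch '1 -.013 -.004 -.01 0 0 0;1 -.027 -.0073 0 0 0 0;-1 -.027 -.0073 0 0 0 0;-1 -.027 -.0073 0 0 0 0;-1 -.027 -.0073 0 0 0 0;-1 -.027 -.0073 0 0 0 0;-1 -.027 -.0073 0 0 0 0;-1 -.027 -.0073 0 0 0 0;-1 -.027 -.0073 0 0 0 0;-1 -.027 -.0073 .01 0 0 0;-1 -.027 -.0073 .02 0 0 0;-1 -.027 -.0073 .02 0 0 0;-1 -.027 -.0073 .02 0 0 0;-1 -.02 -.0055 .02 0 0 0;-1 0 0 .01 0 0 0;-1 0 0 0 0 0 0;-1 0 0 0 0 0 0'
python3 go.py .460 -.315 .1 -.09
```

```text
clock: 20.73
tool_pos: [0.4574, -0.3187, 0.1577]
eef_rot: [0.736, 0.677, -0.0, -0.001]
contact_force: [0.6, 1.0, 0.2]
opening: 0.003
finger_force: 0.0
t 20.73 pos [ 0.4574 -0.3187  0.1577] turn [-0.002 -0.002  0.005] shift after turn [0.004  0.0023 0.0577] F [0.6 1.  0.2] open 0.003
```

```bash
python3 -m inch '-1 .003 .001 .01 0 0 0;-1 0 0 .015 0 0 0;-1 0 0 .015 0 0 0;-1 0 0 .01 0 0 0;-1 0 0 .005 0 0 0;-1 0 0 .002 0 0 0;-1 0 0 .0015 0 0 0;-1 0 0 .0015 0 0 0;-1 0 0 .0015 0 0 0;-1 0 0 .0015 0 0 0;-1 0 0 .0015 0 0 0;-1 0 0 .0015 0 0 0;-1 0 0 0 0 0 0'
python3 go.py .460 -.315 .049 -.09
```

```text
clock: 21.82
tool_pos: [0.4591, -0.3171, 0.0925]
eef_rot: [0.737, 0.676, -0.0, 0.0]
contact_force: [-0.9, -0.8, 3.9]
opening: 0.007
finger_force: 1.8
t 21.82 pos [ 0.4591 -0.3171  0.0925] turn [-0.     0.     0.005] shift after turn [0.0022 0.0007 0.0435] F [-0.9 -0.8  3.9] open 0.007
```

Contact came at z = 0.0925, as expected. Now I'll press slowly.

```bash
python3 -m inch '-1 0 0 .0015 0 0 0;-1 0 0 .0015 0 0 0;-1 0 0 .0015 0 0 0;-1 0 0 .0015 0 0 0;-1 0 0 .0015 0 0 0;-1 0 0 .0015 0 0 0;-1 0 0 .0015 0 0 0;-1 0 0 .0015 0 0 0;-1 0 0 .0015 0 0 0;-1 0 0 .0015 0 0 0;-1 0 0 .0015 0 0 0;-1 0 0 .0015 0 0 0;-1 0 0 .0015 0 0 0;-1 0 0 .0015 0 0 0;-1 0 0 .0015 0 0 0;-1 0 0 .0015 0 0 0;-1 0 0 .0015 0 0 0;-1 0 0 .0015 0 0 0;-1 0 0 .0015 0 0 0;-1 0 0 .0015 0 0 0'
python3 go.py .460 -.315 .049 -.09
```

```text
clock: 23.48
tool_pos: [0.4565, -0.3173, 0.0628]
eef_rot: [0.737, 0.676, -0.002, -0.002]
contact_force: [-5.7, -1.6, 14.4]
opening: 0.004
finger_force: 6.7
t 23.48 pos [ 0.4565 -0.3173  0.0628] turn [-0.005  0.     0.003] shift after turn [0.0026 0.0033 0.0138] F [-5.7 -1.6 14.4] open 0.004
```

```bash
python3 -m inch '-1 0 0 .001 0 0 0;-1 0 0 .001 0 0 0;-1 0 0 .001 0 0 0;-1 0 0 .001 0 0 0;-1 0 0 .001 0 0 0;-1 0 0 .001 0 0 0;-1 0 0 .001 0 0 0;-1 0 0 .001 0 0 0;-1 0 0 .001 0 0 0;-1 0 0 .001 0 0 0;-1 0 0 .001 0 0 0;-1 0 0 .001 0 0 0;-1 0 0 .001 0 0 0;-1 0 0 0 0 0 0'
python3 go.py .460 -.315 .049 -.09
```

```text
clock: 24.65
tool_pos: [0.4551, -0.3175, 0.0498]
eef_rot: [0.737, 0.676, -0.002, -0.003]
contact_force: [-8.7, -0.5, 13.6]
opening: 0.007
finger_force: 7.1
t 24.65 pos [ 0.4551 -0.3175  0.0498] turn [-0.007  0.     0.003] shift after turn [0.003  0.0047 0.0008] F [-8.7 -0.5 13.6] open 0.007
```

```bash
python3 -m inch '-1 0 0 .0005 0 0 0;-1 0 0 .0005 0 0 0;-1 0 0 .0005 0 0 0;-1 0 0 .0005 0 0 0;-1 0 0 .0005 0 0 0;-1 0 0 0 0 0 0'
python3 go.py .460 -.315 .049 -.09
```

```text
clock: 25.15
tool_pos: [0.455, -0.3176, 0.049]
eef_rot: [0.737, 0.675, -0.002, -0.002]
contact_force: [-11.7, 1.4, 30.2]
opening: 0.003
finger_force: 14.9
t 25.15 pos [ 0.455  -0.3176  0.049 ] turn [-0.007  0.001  0.002] shift after turn [ 0.003   0.0048 -0.    ] F [-11.7   1.4  30.2] open 0.003
```

On the stop at 30 N. I'll hold, then ease up.

```bash
python3 -m inch '-1 0 0 0 0 0 0;-1 0 0 0 0 0 0;-1 0 0 0 0 0 0;-1 0 0 0 0 0 0;-1 0 0 0 0 0 0;-1 0 0 0 0 0 0;-1 0 0 0 0 0 0;-1 0 0 0 0 0 0;-1 0 0 0 0 0 0;-1 0 0 0 0 0 0;-1 0 0 0 0 0 0;-1 0 0 0 0 0 0;-1 0 0 0 0 0 0;-1 0 0 0 0 0 0'
python3 go.py .460 -.315 .049 -.09
python3 - <<'E'
from plant import *;from h import *
m=camera_model('scene');p,d=snapshot('scene');C=cloud(m,d).reshape(-1,3);ok=d.ravel()>0
n=np.hypot(*(C[:,:2]-[.585,.035]).T)
f=lambda Q:(len(Q),[np.round(x,4) for x in rect(Q)])
print('thin',f(C[ok&(abs(C[:,2]-.132)<.006)&(n<.08)]))
print('pusher',f(C[ok&(abs(C[:,2]-.105)<.004)&(C[:,1]<-.015)&(C[:,1]>-.1)&(n<.15)]))
E
python3 -m inch '-1 0 0 -.002 0 0 0;-1 0 0 -.002 0 0 0;-1 0 0 -.002 0 0 0;-1 0 0 -.002 0 0 0;-1 0 0 -.002 0 0 0;-1 0 0 -.002 0 0 0;-1 0 0 -.003 0 0 0;-1 0 0 -.003 0 0 0;-1 0 0 -.003 0 0 0;-1 0 0 -.003 0 0 0;-1 0 0 -.003 0 0 0;-1 0 0 -.003 0 0 0;-1 0 0 -.003 0 0 0;-1 0 0 -.003 0 0 0;-1 0 0 -.003 0 0 0;-1 0 0 -.005 0 0 0;-1 0 0 -.01 0 0 0;-1 0 0 -.03 0 0 0;-1 0 0 -.03 0 0 0;-1 0 0 -.02 0 0 0'
python3 -m inch '-1 0 0 0 0 0 0;-1 0 0 0 0 0 0;-1 0 0 0 0 0 0;-1 0 0 0 0 0 0'
python3 - <<'E'
from plant import *;from h import *
m=camera_model('scene');p,d=snapshot('scene');C=cloud(m,d).reshape(-1,3);ok=d.ravel()>0;R=p.reshape(-1,3)
cv2.imwrite('pics/s3.png',cv2.resize(p[190:340,80:330,::-1],(750,450)))
n=np.hypot(*(C[:,:2]-[.585,.035]).T)
f=lambda Q:(len(Q),[np.round(x,4) for x in rect(Q)])
print('thin',f(C[ok&(abs(C[:,2]-.132)<.006)&(n<.08)]))
print('pusher',f(C[ok&(abs(C[:,2]-.105)<.004)&(C[:,1]<-.015)&(C[:,1]>-.1)&(n<.15)]))
P=C[ok&(np.hypot(*(C[:,:2]-[.464,-.314]).T)<.06)&(R.max(1)<75)&(C[:,2]<.12)&(C[:,2]>.03)];print('pad z',P.mean(0).round(3),P[:,2].max().round(3))
m=camera_model('side');p,d=snapshot('side');cv2.imwrite('pics/s4.png',cv2.resize(p[140:230,200:280,::-1],(640,600),interpolation=cv2.INTER_CUBIC))
E
```

```text
clock: 26.32
tool_pos: [0.455, -0.3176, 0.049]
eef_rot: [0.737, 0.675, -0.002, -0.002]
contact_force: [-11.4, 0.9, 30.3]
opening: 0.005
finger_force: 14.9
t 26.32 pos [ 0.455  -0.3176  0.049 ] turn [-0.007  0.001  0.002] shift after turn [ 0.003   0.0048 -0.    ] F [-11.4   0.9  30.3] open 0.005
thin (975, [array([0.585 , 0.0426]), array([0.1325, 0.0621]), np.float64(1.4962)])
pusher (128, [array([ 0.5766, -0.0243]), array([0.0898, 0.0188]), np.float64(-0.0816)])
clock: 28.03
tool_pos: [0.4582, -0.3171, 0.183]
eef_rot: [0.737, 0.676, -0.001, -0.0]
contact_force: [0.7, 0.3, 0.5]
opening: 0.004
finger_force: 0.0
clock: 28.37
tool_pos: [0.4581, -0.3162, 0.1796]
eef_rot: [0.737, 0.676, -0.001, -0.002]
contact_force: [-0.3, 1.1, 1.1]
opening: 0.007
finger_force: 0.0
thin (974, [array([0.5849, 0.0424]), array([0.1322, 0.062 ]), np.float64(1.5043)])
pusher (130, [array([ 0.5736, -0.0431]), array([0.0866, 0.0465]), np.float64(0.0516)])
pad z [ 0.485 -0.311  0.072] 0.094
```

View pics/s3.png

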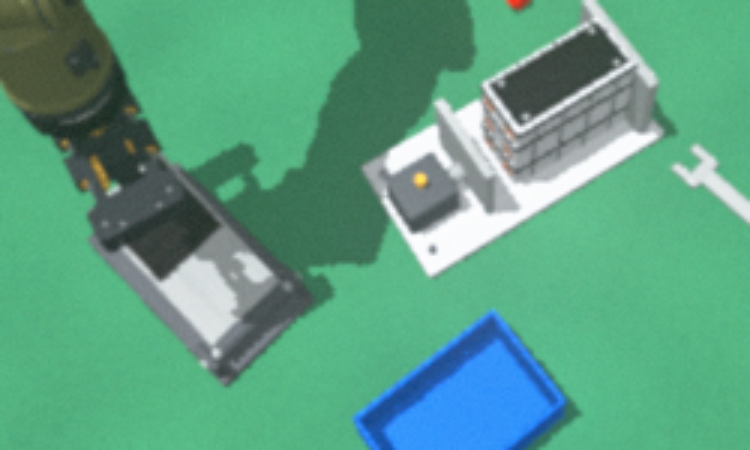

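The column stands flush at the fence (crop 560,95), the pusher is drawn back, the treadle is up and the gripper is clear. The thin case has moved 15 mm to the fence, as expected.

```bash
python3 -c "
from plant import r
print(r.finish_job())"
```

```text
the job is handed in; nothing more can be done
None
```

The thick and thin cases are stacked on the base case, the treadle was held on its stop for over a second and is up again, and the column is squared against the fence; I handed the job in at about 28 s of the 72 s allowed, and no verdict came back.

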